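Sweep the chips off the fixture bed

ROBOT

A 6-joint arm with a two-finger parallel gripper is mounted at the origin on a cart in front of the work surface, level with it; the furniture and walls round the work are solid. World frame = base frame: x ahead of the robot, y to its left, z up, the work surface at z = 0. Lengths are in m, angles in rad, forces in N, time in s.
With the tool pointing down it reaches from about 0.275 to 0.875 m from the base axis. Payload 12.5 kg.
Tool frame: the origin (TCP) lies where the fingers leave the gripper's body, on its centre line; the fingertips stand 73 mm ahead of it and the grasp point (between the pads) lies 54 mm ahead of it; z points along the fingers, y is the direction in which the jaws open and shut (so a half turn about z gives the same grasp; the last joint's range is limited). The gripper opens to 85 mm and grips with 20 to 120 N. Pads are 22 mm wide; open, the fingers measure 114 mm over their backs; the gripper's body (76 mm by 85 mm) begins 54 mm behind the grasp point. The pads swing forward as they close: fully open they stand 13 mm farther back than shut.
Start: joints at [-1.388, 0.351, 1.652, -0, 1.139, -0.085], TCP at [0.146, -0.53, 0.304] pointing down, gripper open.
Joint ranges: [-2.75, 2.75], [-0.79, 2.1], [0.01, 2.65], [-1.57, 4.71], [0.07, 3.14], [-2.87, 2.87]. Speed limits (rad/s): [2.22, 2.22, 2.79, 3.14, 3.14, 3.14].

INTERFACE

Orientations are given as [roll, pitch, yaw] about the fixed x, y, z axes, in that order (R = Rz(yaw) Ry(pitch) Rx(roll)).
In Python, from cell import readout, read_camera, camera_params, manip gives the robot as it stands. The module is installed in compiled form; this text tells all that it offers.
- The arm moves only by the tool move_arm, never from a script. Its argument "deltas" is a list of rows, each an object of numbers: "x", "y", "z": the shift along the tool's x, y, z in mm; "spin": the turn about the tool's z in rad; "grip": the finger opening in mm, from 0 to 85.4. In form: [{"x": .., "y": .., "z": .., "spin": .., "grip": ..}, ...]. A call has 1 to 5 rows; each row shifts and turns the commanded pose from where the row before left it, along the tool's axes as they then stand; what a row does not reach is not made up. A row lasts 1/8 s, in which the tool goes at most 62.5 mm and 10.7 degrees, less where a joint would pass 70% of its speed; a pose out of reach is approached as far as the arm can. A call with a gripper value outside its range is refused whole. The fingers move at their own pace and stop on an object; "newtons" is the grip in N (left out, the last holds). Time passes only in rows, so rows that do not move let the fingers close. It gives the time, the measured TCP pose, the force and the opening at its end, in the units of the state.
- readout.state(): the state, without advancing time (a new reading comes with each control period).
- read_camera(name): name is "scene" or "side" or "wrist"; returns the picture (480x640x3 uint8, red, green, blue); there is no depth.
- camera_params(name): a dict with "mtx" (3x3 intrinsics, pixels), "R" (3x3) and "t" (3): a world point X has camera coordinates R X + t; the wrist camera has in their place "T_tool_cam" (4x4, takes a point from camera to tool coordinates, whose origin is the TCP and whose axes are the flange's). Camera axes: x right, y down, z forward; pixel columns grow to the right and rows downward; lengths in m; the calibration is good to about 2 mm. A picture is of the moment at which its call begins: read the wrist's pose just before it. camera_params takes no time and is no camera call.
- manip.hand_in(): hands the job in, once; it reports no verdict.
The state is a dict: "time": time; "joint_positions": joint angles; "dq": joint speeds; "tau": joint torques, N m; "tcp_pos": TCP position; "tool_rot": TCP orientation; "force": force on the tool from outside, world axes, zero at the start; "wrist_torque": the same for the moment, N m; "grip_width": opening from 0.0 (shut) to 1.0 (fully open).
Only numpy, scipy, OpenCV 4.12 (cv2) and the standard library are available. Lean on these libraries where they do the work, as an engineer would, in place of code of your own. Each camera call takes 0.05 s, during which the arm holds its last target.

TASK

Take the scraper block from its rubber mat and with it sweep all five metal chips along the fixture bed, between the rails, off the end into the empty steel tray (not into the bin of pins). Then stand the scraper upright again on the middle of its mat, lying the same way as the mat. Do not touch the chips with the gripper, and leave the cutters, spanner and brush where they are.

Things in the scene. Friction and masses are not known exactly. Their poses are not given: they have to be found in the camera images.
- bed: fixed grey cast fixture bed, 150 mm wide (its x), 200 mm long (its y), foot 170 mm wide; origin: centre of its underside on the worktop. Its flat dark top is 60 mm above the origin; a rail 12 mm wide and 12 mm high (tops at 72 mm) runs along each long side, leaving a channel 126 mm wide. Both ends (+y, -y) are open, without wall.
- tray: fixed empty folded sheet-steel tray, 140 (its x) x 120 (its y) x 45 mm high, 3 mm walls, open on top, standing 2 mm off one end of the bed (at the bed's +y or -y end, it varies); its axes lie parallel to the bed's. Origin at the centre of its underside.
- pin_bin: fixed red plastic bin full of steel pins, 100 (its x) x 120 (its y) x 50 mm high, at the other end of the bed; origin at the centre of its underside. No chip belongs in it.
- scraper: loose scraper block, 0.2 to 0.35 kg: a straight block 112 mm long (its x), 26 mm thick (its y), 32 mm high with a flat black lip as foot; on it an upright light wooden grip rib 70 mm long (x), 18 mm thick (y), from 32 to 72 mm above the origin. Origin: centre of the lip's underside. Grip across the rib (along y). Starts upright on the mat.
- mat: fixed black rubber mat, 150 (its x) x 80 (its y) x 5 mm; origin at the centre of its underside, top 5 mm above it. The scraper's place.
- cutters: loose blue-handled cutters, 143 x 56 x 11 mm, bystander; origin under its middle
- spanner: loose spanner, 178 x 27 x 9 mm, bystander; origin under its middle
- brush: loose flat paint brush, 169 x 24 x 10 mm, bystander; origin under its middle
- chip_1: loose broken curled metal chip, an open C of 7 mm thick bare aluminium, about 33 mm across and 7 mm high; origin near the middle of its underside. Starts lying on the bed's top between the rails.
- chip_2: loose broken curled metal chip, an open C of 7 mm thick bare aluminium, about 34 mm across and 7 mm high; origin near the middle of its underside. Starts lying on the bed's top between the rails.
- chip_3: loose broken curled metal chip, an open C of 7 mm thick bare aluminium, about 31 mm across and 7 mm high; origin near the middle of its underside. Starts lying on the bed's top between the rails.
- chip_4: loose flat offcut sliver of bare aluminium, 32 x 13 x 8 mm; origin at the middle of its underside. Starts lying on the bed's top between the rails.
- chip_5: loose flat offcut sliver of bare aluminium, 28 x 18 x 7 mm; origin at the middle of its underside. Starts lying on the bed's top between the rails.

How it is judged:
On the way, in this order (a step that is already met when the one before it is completed fails the run):
1. the scraper has been lifted and carried clear of its mat (height (world z) of scraper above 0.05 m and horizontal distance between scraper and mat above 0.08 m), for 0.1 s.
2. all five chips lie in the steel tray, while the scraper is still off its mat (x of chip_1 in the frame of tray between -0.068 and 0.068 m and y of chip_1 in the frame of tray between -0.058 and 0.058 m and z of each of chip_1, chip_2, chip_3, chip_4, chip_5 in the frame of tray below 0.045 m and x of chip_2 in the frame of tray between -0.068 and 0.068 m and y of chip_2 in the frame of tray between -0.058 and 0.058 m and x of chip_3 in the frame of tray between -0.068 and 0.068 m and y of chip_3 in the frame of tray between -0.058 and 0.058 m and x of chip_4 in the frame of tray between -0.068 and 0.068 m and y of chip_4 in the frame of tray between -0.058 and 0.058 m and x of chip_5 in the frame of tray between -0.068 and 0.068 m and y of chip_5 in the frame of tray between -0.058 and 0.058 m and horizontal distance between scraper and mat above 0.08 m), for 0.2 s.
At the end, for the whole second after the job is handed in: all five chips lie inside the steel tray, below its rim; the scraper stands upright (within 0.1 rad) and at rest on the mat, its middle within 30 mm of the mat's middle and its length within 0.35 rad of the mat's length (x of chip_1 in the frame of tray between -0.068 and 0.068 m and y of chip_1 in the frame of tray between -0.058 and 0.058 m and z of each of chip_1, chip_2, chip_3, chip_4, chip_5 in the frame of tray below 0.045 m and x of chip_2 in the frame of tray between -0.068 and 0.068 m and y of chip_2 in the frame of tray between -0.058 and 0.058 m and x of chip_3 in the frame of tray between -0.068 and 0.068 m and y of chip_3 in the frame of tray between -0.058 and 0.058 m and x of chip_4 in the frame of tray between -0.068 and 0.068 m and y of chip_4 in the frame of tray between -0.058 and 0.058 m and x of chip_5 in the frame of tray between -0.068 and 0.068 m and y of chip_5 in the frame of tray between -0.058 and 0.058 m and horizontal distance between scraper and mat below 0.03 m and angle between scraper's own z axis and vertical below 0.1 rad and height (world z) of scraper below 0.011 m and angle between the x axis of scraper and the x axis of mat, either way round below 0.35 rad and linear speed of scraper below 0.02 m/s); the robot touches nothing.
It fails at once if a chip is touched by the gripper or arm (over 1 N) (contact force between any of the fingers, the arm and chip_1 above 1 N or contact force between any of the fingers, the arm and chip_2 above 1 N or contact force between any of the fingers, the arm and chip_3 above 1 N or contact force between any of the fingers, the arm and chip_4 above 1 N or contact force between any of the fingers, the arm and chip_5 above 1 N).
It fails at once if the cutters, spanner or brush is moved by more than 20 mm (distance of any of cutters, spanner, brush from where it was at the start of the episode above 0.02 m).
It also fails if it takes over 48 s, if anything falls off the work surface, if the arm or the gripper's body presses on something with over 40 N, if the wrist force passes 120 N, or if a joint passes its speed limit or range.

## Working session

There is one attempt and no reset: what is moved stays moved. The work goes in short steps, Python scripts to look and compute and a tool call to move; the robot and the scene stay as the last step left them, time stands still between calls to the robot, and variables do not carry over. Pictures are saved under pics/ and viewed, and the job is handed in when it is done.

Besides the shell and the picture viewer there is one more tool, called by a JSON object that holds its "api" and its "payload", one argument or row to a line. move_arm: Moves the arm, as the interface text tells. Its arguments: {"type":"object","properties":{"deltas":{"type":"array"},"newtons":{"type":"number"}},"required":["deltas"]}

```bash
mkdir -p pics; python3 - <<'E'
from cell import readout, read_camera, camera_params
import cv2
for n in ("scene","side"):
    im=read_camera(n); cv2.imwrite(f"pics/{n}0.png",im[:,:,::-1])
    p=camera_params(n); print(n,{k:v.round(3).tolist() if hasattr(v,'round') else v for k,v in p.items()})
im=read_camera("wrist"); cv2.imwrite("pics/wrist0.png",im[:,:,::-1])
print(camera_params("wrist"))
print(readout.state())
E
```

```text
scene {'mtx': [[453.09, 0.0, 317.684], [0.0, 453.09, 243.512], [0.0, 0.0, 1.0]], 'R': [[0.809, -0.588, 0.026], [-0.228, -0.354, -0.907], [0.542, 0.728, -0.42]], 't': [-0.556, 0.115, 0.922]}
side {'mtx': [[490.007, 0.0, 327.056], [0.0, 490.007, 238.504], [0.0, 0.0, 1.0]], 'R': [[-0.958, -0.287, 0.007], [-0.181, 0.585, -0.791], [0.223, -0.759, -0.612]], 't': [0.463, 0.242, 0.866]}
{'mtx': array([[411.29147642,   0.        , 316.93015552],
       [  0.        , 411.29147642, 236.35060835],
       [  0.        ,   0.        ,   1.        ]]), 'T_tool_cam': array([[-1.32487837e-04, -9.46332120e-01, -3.23195762e-01,
         8.23609732e-02],
       [ 9.99999867e-01, -2.86169942e-04,  4.27988252e-04,
        -2.73752072e-04],
       [-4.97507943e-04, -3.23195662e-01,  9.46332033e-01,
        -7.00355402e-02],
       [ 0.00000000e+00,  0.00000000e+00,  0.00000000e+00,
         1.00000000e+00]])}
{'time': 0.15, 'joint_positions': array([-1.38760252e+00,  3.51106814e-01,  1.65225234e+00, -9.31652255e-07,
        1.13909620e+00, -8.46168730e-02]), 'dq': array([-0.00055627, -0.00237468, -0.00192447,  0.00127894,  0.00012006,
       -0.00029768]), 'tau': array([ 8.11579957e-04, -5.06250286e+01, -2.91501188e+01, -7.42566431e-05,
        3.33202850e-03,  3.65516087e-05]), 'tcp_pos': array([ 0.14552397, -0.53021138,  0.30349457]), 'tool_rot': array([-3.14073297e+00, -7.20689183e-05,  2.67811044e-01]), 'force': array([-0.2855161 , -0.64614161,  0.02856864]), 'wrist_torque': array([ 0.04559233, -0.02459761, -0.03477941]), 'grip_width': 1.0046656507786467}
```

View pics/scene0.png

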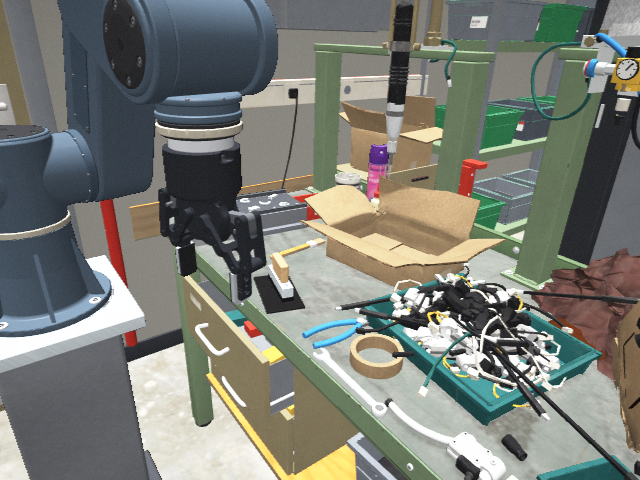

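View pics/side0.png

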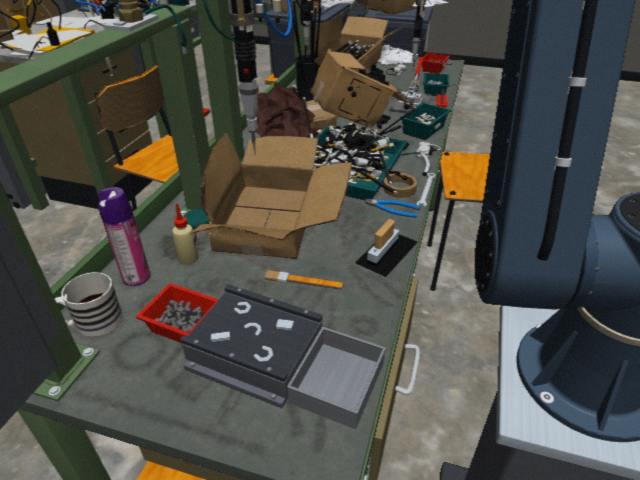

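View pics/wrist0.png

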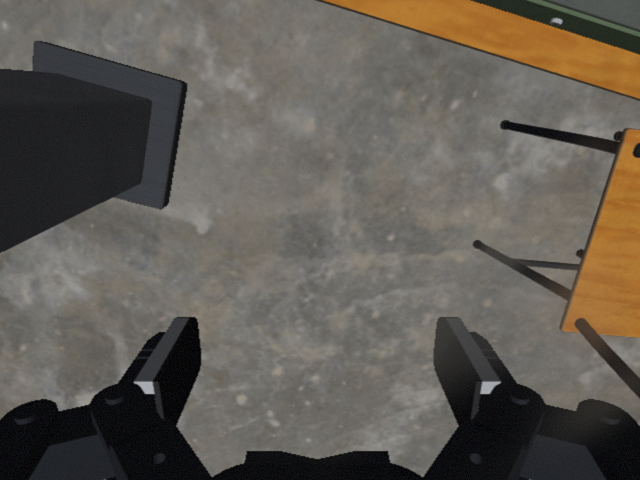

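The side view shows everything that matters: the mat and scraper around (387,250), bed (255,345), tray (340,370), red bin (180,312), brush (305,280), cutters (395,207) and five chips on the bed. I'll zoom in for corners.

```bash
cat > h.py <<'E'
import numpy as np, cv2
from cell import readout, read_camera, camera_params
from scipy.spatial.transform import Rotation as Ro
def ray(n,uv,z,pose=None):
    p=camera_params(n); uv=np.atleast_2d(np.array(uv,float))
    d=(np.linalg.inv(p["mtx"])@np.c_[uv,np.ones(len(uv))].T)
    if n=="wrist":
        T=np.eye(4);T[:3,:3]=Ro.from_euler('xyz',pose[1]).as_matrix();T[:3,3]=pose[0]
        M=T@p["T_tool_cam"];d=M[:3,:3]@d;c=M[:3,3]
    else:
        d=p["R"].T@d;c=-p["R"].T@p["t"]
    return (c[:,None]+d*((z-c[2])/d[2])).T
def crop(im,x0,y0,x1,y1,f,fn):
    cv2.imwrite(fn,cv2.resize(im[y0:y1,x0:x1,::-1],None,fx=f,fy=f,interpolation=cv2.INTER_CUBIC))
E
python3 - <<'E'
from h import *
im=cv2.imread("pics/side0.png")[:,:,::-1]
crop(im,180,270,400,430,3.5,"pics/c1.png")
crop(im,260,190,430,300,4.5,"pics/c2.png")
E
```

```text
(no output)
```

View pics/c1.png

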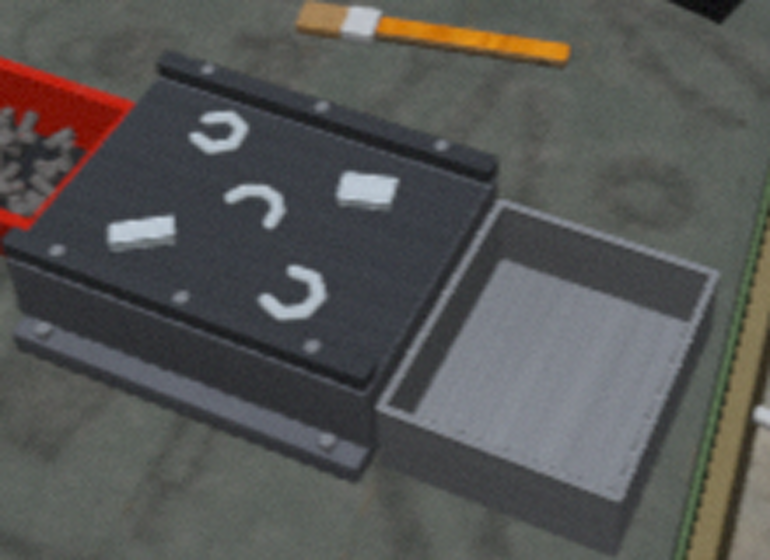

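View pics/c2.png

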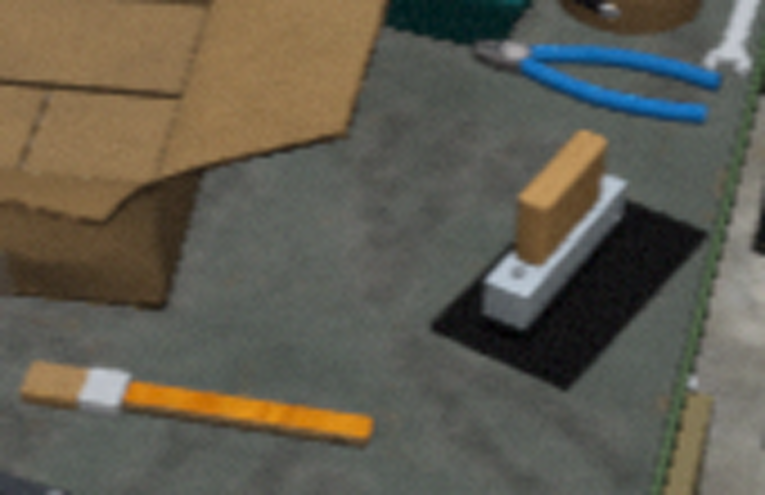

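```bash
python3 - <<'E'
from h import *
np.set_printoptions(precision=4,suppress=True)
a=lambda L:(np.array(L,float)+.5)/3.5-.5+[180,270]
b=lambda L:(np.array(L,float)+.5)/4.5-.5+[260,190]
def P(t,n,uv,z):
    r=ray(n,uv,z);print(t,r[:,:2].tolist() if 0 else r[:,:2].round(4).tolist());return r
t=P("tray","side",a([[503,203],[718,272],[620,500],[380,408]]),.045)
print(t.mean(0),[np.linalg.norm(t[i]-t[(i+1)%4]) for i in range(4)])
m=P("mat","side",b([[432,326],[567,389],[708,234]]),.005)
print((m[0]+m[2])/2,np.linalg.norm(m[1]-m[0]),np.linalg.norm(m[2]-m[1]),np.arctan2(*(m[2]-m[1])[[1,0]]))
r=P("rib","side",b([[519,198],[537,210],[606,143],[583,131]]),.077)
print(r.mean(0),[np.linalg.norm(r[i]-r[(i+1)%4]) for i in range(4)],np.arctan2(*(r[2]-r[1])[[1,0]]))
P("rails","side",a([[165,52],[497,157],[372,382],[5,232]]),.072)
P("chips","side",a([[220,132],[258,205],[367,190],[141,232],[294,293]]),.067)
P("brush","side",b([[30,370],[370,430]]),.01)
P("cutters","side",b([[480,50],[712,78],[700,115]]),.01)
E
```

```text
tray [[0.4704, 0.0695], [0.3545, 0.0816], [0.3706, 0.2196], [0.488, 0.2057]]
[0.4209 0.1441 0.045 ] [np.float64(0.11646100229617028), np.float64(0.13896072172150412), np.float64(0.11819552753778424), np.float64(0.13734487089842365)]
mat [[0.4685, -0.172], [0.3951, -0.1458], [0.348, -0.2869]]
[ 0.4083 -0.2295  0.005 ] 0.07797821101127118 0.14879381919415252 -1.892889039862033
rib [[0.434, -0.1936], [0.4237, -0.1869], [0.4022, -0.251], [0.4151, -0.2578]]
[ 0.4187 -0.2223  0.077 ] [np.float64(0.01229157142751346), np.float64(0.06763512162089987), np.float64(0.014600367224962787), np.float64(0.06683995412770416)] -1.8950120391489764
rails [[0.6723, 0.0423], [0.4754, 0.0638], [0.4885, 0.2116], [0.6903, 0.1819]]
chips [[0.6208, 0.0848], [0.5816, 0.1256], [0.5329, 0.1002], [0.6295, 0.1587], [0.5431, 0.1717]]
brush [[0.6445, -0.0774], [0.4769, -0.085]]
cutters [[0.5007, -0.4151], [0.3669, -0.4262], [0.3679, -0.3872]]
```

{"api": "move_arm", "payload": {
  "deltas": [
    {"x": 50, "y": -32},
    {"x": 50, "y": -32},
    {"x": 50, "y": -32},
    {"x": 50, "y": -32},
    {"x": 50, "y": -32}
  ]
}}

```text
invalid input
```

{"api": "move_arm", "payload": {
  "deltas": [
    {"x": 50, "y": -32},
    {"x": 43, "y": -32},
    {"spin": -0.18},
    {"spin": -0.18},
    {"spin": -0.18}
  ]
}}

```text
invalid input
```

{"api": "move_arm", "payload": {
  "deltas": [
    {"spin": -0.18},
    {"spin": -0.18},
    {"spin": -0.08},
    {},
    {}
  ]
}}

```text
invalid input
```

```bash
python3 - <<'E'
from h import *
s=readout.state();print(s["tcp_pos"],s["tool_rot"],s["joint_positions"].round(2),s["time"])
im=read_camera("wrist");cv2.imwrite("pics/w1.png",im[:,:,::-1])
E
```

```text
[ 0.14552397 -0.53021138  0.30349457] [-3.14073297e+00 -7.20689183e-05  2.67811044e-01] [-1.39  0.35  1.65 -0.    1.14 -0.08] 0.15
```

View pics/w1.png

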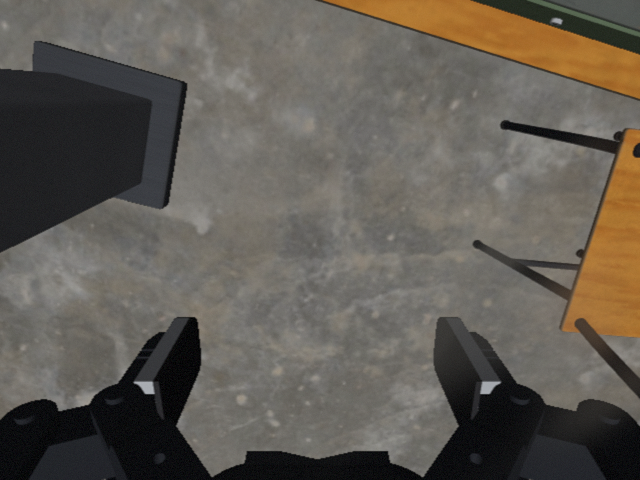

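The moves were refused, so every row needs all of its fields, and the picture is unchanged. I'll retry with full rows.

{"api": "move_arm", "payload": {
  "deltas": [
    {"x": 50, "y": -32, "z": 0, "spin": 0, "grip": 85},
    {"x": 50, "y": -32, "z": 0, "spin": 0, "grip": 85},
    {"x": 50, "y": -32, "z": 0, "spin": 0, "grip": 85},
    {"x": 50, "y": -32, "z": 0, "spin": 0, "grip": 85},
    {"x": 50, "y": -32, "z": 0, "spin": 0, "grip": 85}
  ]
}}

```text
time: 0.82
tcp_pos: [0.3453, -0.3084, 0.304]
tool_rot: [3.141, -0.0, 0.268]
force: [1.6, -1.0, 0.1]
grip_width: 0.997
```

{"api": "move_arm", "payload": {
  "deltas": [
    {"x": 50, "y": -32, "z": 0, "spin": 0, "grip": 85},
    {"x": 43, "y": -32, "z": 0, "spin": 0, "grip": 85},
    {"x": 0, "y": 0, "z": 0, "spin": -0.18, "grip": 85},
    {"x": 0, "y": 0, "z": 0, "spin": -0.18, "grip": 85},
    {"x": 0, "y": 0, "z": 0, "spin": -0.18, "grip": 85}
  ]
}}

```text
time: 1.45
tcp_pos: [0.4171, -0.2234, 0.3038]
tool_rot: [-3.141, 0.0, 0.814]
force: [0.5, 0.4, 0.2]
grip_width: 0.996
```

{"api": "move_arm", "payload": {
  "deltas": [
    {"x": 0, "y": 0, "z": 0, "spin": -0.18, "grip": 85},
    {"x": 0, "y": 0, "z": 0, "spin": -0.18, "grip": 85},
    {"x": 0, "y": 0, "z": 0, "spin": -0.08, "grip": 85},
    {"x": 0, "y": 0, "z": 0, "spin": 0, "grip": 85}
  ]
}}

```text
time: 1.95
tcp_pos: [0.417, -0.2236, 0.3038]
tool_rot: [-3.141, -0.0, 1.247]
force: [0.4, -0.0, 0.3]
grip_width: 1.001
```

```bash
python3 - <<'E'
from h import *
s=readout.state();print(s["tcp_pos"],s["tool_rot"],s["joint_positions"].round(2),s["time"])
im=read_camera("wrist");cv2.imwrite("pics/w2.png",im[:,:,::-1])
E
```

```text
[ 0.41699838 -0.2235751   0.3038142 ] [-3.14136456e+00 -4.14396015e-05  1.24711895e+00] [-0.59  0.21  1.84 -0.    1.09 -0.27] 1.95
```

View pics/w2.png

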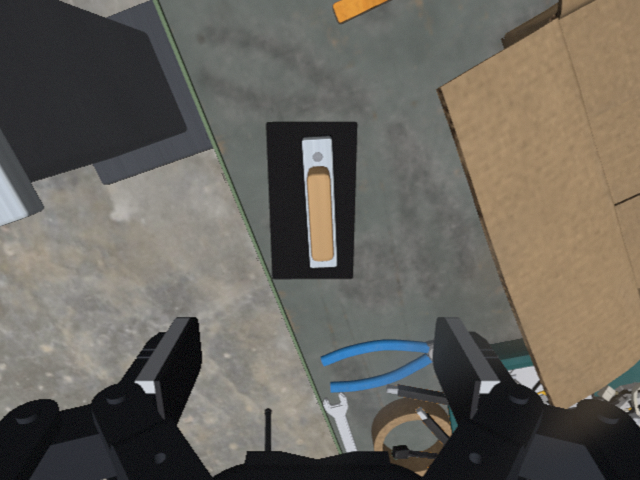

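The wrist view shows the rib from (318,167) to (322,262) on the mat (267–357, 122–279), with the scraper turned slightly on the mat. The cutters and spanner are well off at the bottom. I'll measure it by colour mask.

```bash
python3 - <<'E'
from h import *
np.set_printoptions(precision=4,suppress=True)
s=readout.state();pose=(s["tcp_pos"],s["tool_rot"])
im=cv2.imread("pics/w2.png")
hsv=cv2.cvtColor(im,cv2.COLOR_BGR2HSV)
roi=np.zeros(im.shape[:2],np.uint8);roi[115:290,262:362]=255
def rect(mask,z,t):
    cs,_=cv2.findContours(mask&roi,0,1);c=max(cs,key=cv2.contourArea)
    b=cv2.boxPoints(cv2.minAreaRect(c));w=ray("wrist",b,z,pose)[:,:2]
    e=[w[1]-w[0],w[2]-w[1]];l=max(e,key=np.linalg.norm)
    print(t,b.tolist(),w.mean(0),[np.linalg.norm(x) for x in e],np.arctan2(l[1],l[0])%np.pi)
rect(cv2.inRange(hsv,(5,60,100),(30,255,255)),.077,"rib")
rect(cv2.inRange(im,(0,0,0),(32,32,32)),.005,"mat")
light=cv2.inRange(hsv,(0,0,140),(180,60,255));rect(light|cv2.inRange(hsv,(5,60,100),(30,255,255)),.037,"block")
E
```

```text
rib [[306.2174072265625, 167.39035034179688], [329.17205810546875, 166.37014770507812], [333.3209228515625, 259.71905517578125], [310.36627197265625, 260.7392578125]] [ 0.4177 -0.2258] [np.float64(0.016571999887903196), np.float64(0.07265785868114587)] 1.299805122666996
mat [[267.0, 122.0], [356.0, 122.0], [356.0, 277.0], [267.0, 277.0]] [ 0.4077 -0.233 ] [np.float64(0.07703688111089844), np.float64(0.14686531450962284)] 1.2764807421312145
block [[301.5, 139.5], [330.89227294921875, 137.95303344726562], [337.6270751953125, 265.91436767578125], [308.23480224609375, 267.4613342285156]] [ 0.4168 -0.229 ] [np.float64(0.02356584922564416), np.float64(0.11120259363791224)] 1.310497104864557
```

{"api": "move_arm", "payload": {
  "deltas": [
    {"x": -1.5, "y": 1, "z": 45, "spin": 0, "grip": 85},
    {"x": 0, "y": 0, "z": 50, "spin": -0.05, "grip": 85},
    {"x": 0, "y": 0, "z": 45, "spin": 0, "grip": 85},
    {"x": 0, "y": 0, "z": 30, "spin": 0, "grip": 85},
    {"x": 0, "y": 0, "z": 16.5, "spin": 0, "grip": 85}
  ]
}}

```text
time: 2.62
tcp_pos: [0.4171, -0.2251, 0.1158]
tool_rot: [-3.14, -0.001, 1.296]
force: [0.2, -0.4, -0.1]
grip_width: 0.999
```

```bash
python3 - <<'E'
from h import *
s=readout.state();print(s["tcp_pos"],s["tool_rot"],s["force"],s["time"])
im=read_camera("side");crop(im,280,120,480,280,4,"pics/s3.png")
im=read_camera("wrist");cv2.imwrite("pics/w3.png",im[:,:,::-1])
E
```

```text
[ 0.41706395 -0.22506313  0.11580642] [-3.13965841e+00 -6.50280719e-04  1.29562379e+00] [ 0.22353296 -0.43920765 -0.06901936] 2.625
```

View pics/s3.png

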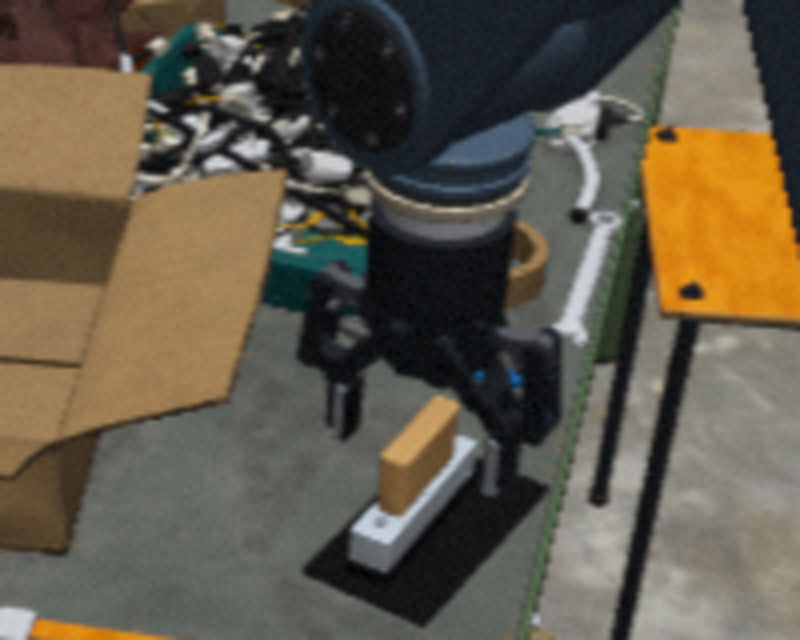

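View pics/w3.png

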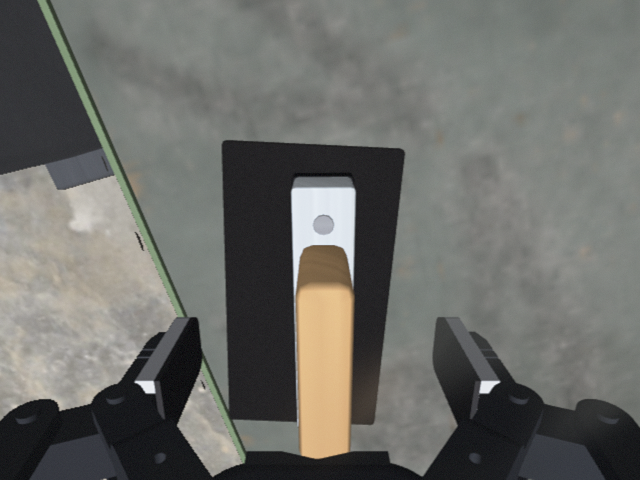

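Fingers straddle the rib and are aligned with it. The wrist view shows the rib edges vertical and centred at about column 323. Closing.

{"api": "move_arm", "payload": {
  "deltas": [
    {"x": 0, "y": 0, "z": 0, "spin": 0, "grip": 10},
    {"x": 0, "y": 0, "z": 0, "spin": 0, "grip": 10},
    {"x": 0, "y": 0, "z": 0, "spin": 0, "grip": 10},
    {"x": 0, "y": 0, "z": 0, "spin": 0, "grip": 10},
    {"x": 0, "y": 0, "z": 0, "spin": 0, "grip": 10}
  ],
  "newtons": 70
}}

```text
time: 3.35
tcp_pos: [0.4177, -0.2254, 0.1179]
tool_rot: [3.141, 0.0, 1.298]
force: [-1.3, 0.8, 5.7]
grip_width: 0.202
```

{"api": "move_arm", "payload": {
  "deltas": [
    {"x": 0, "y": 0, "z": 0, "spin": 0, "grip": 10},
    {"x": 0, "y": 0, "z": 0, "spin": 0, "grip": 10},
    {"x": 0, "y": 0, "z": 0, "spin": 0, "grip": 10}
  ],
  "newtons": 70
}}

```text
time: 3.72
tcp_pos: [0.4177, -0.2254, 0.1179]
tool_rot: [3.141, 0.0, 1.298]
force: [-0.6, 1.2, 6.4]
grip_width: 0.2
```

{"api": "move_arm", "payload": {
  "deltas": [
    {"x": 0, "y": 0, "z": -20, "spin": 0, "grip": 10},
    {"x": 0, "y": 0, "z": -40, "spin": 0, "grip": 10},
    {"x": 0, "y": 0, "z": -50, "spin": 0, "grip": 10},
    {"x": 0, "y": 0, "z": -50, "spin": 0, "grip": 10},
    {"x": 0, "y": 0, "z": 0, "spin": 0, "grip": 10}
  ]
}}

```text
time: 4.35
tcp_pos: [0.4184, -0.2259, 0.2805]
tool_rot: [3.136, 0.002, 1.298]
force: [0.1, -0.4, -2.4]
grip_width: 0.196
```

```bash
python3 - <<'E'
from h import *
s=readout.state();print(s["tcp_pos"],s["tool_rot"],s["force"],s["time"])
im=read_camera("side");crop(im,280,100,480,260,4,"pics/s4.png")
im=read_camera("wrist");cv2.imwrite("pics/w4.png",im[:,:,::-1])
E
```

```text
[ 0.41838813 -0.22588111  0.28047175] [3.13563020e+00 1.98112303e-03 1.29780327e+00] [ 0.08821281 -0.37124846 -2.44444601] 4.35
```

View pics/s4.png

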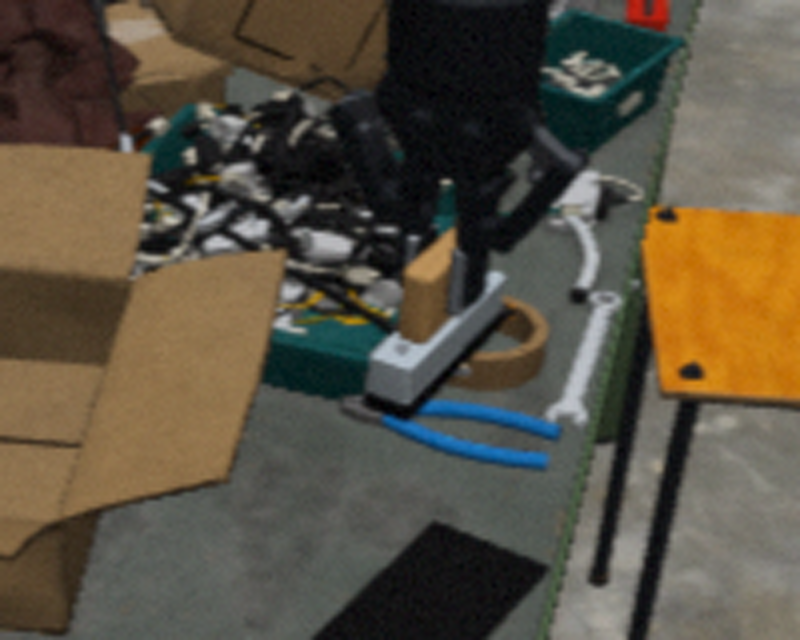

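View pics/w4.png

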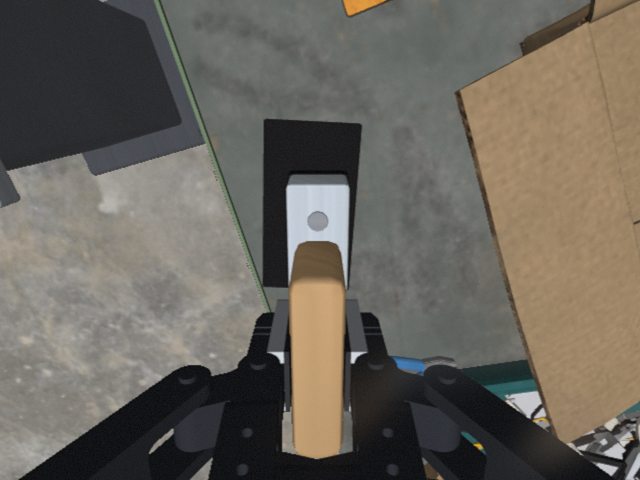

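```bash
python3 - <<'E'
from h import *
np.set_printoptions(precision=4,suppress=True)
Z=(np.zeros(3),np.zeros(3))
print(ray("wrist",[[289,184.5],[347,184.5],[318,175],[295,283],[344,283]],.081,Z))
print("lip end",ray("wrist",[[318,175.5]],.113,Z), "rib near/far end top",ray("wrist",[[318,283],[318,456]],.041,Z))
s=readout.state();pose=(s["tcp_pos"],s["tool_rot"])
m=ray("wrist",[[265,119],[361,124],[263,287]],.005,pose);print("mat",m,(m[1]+m[2])/2,np.linalg.norm(m[1]-m[0]),np.linalg.norm(m[2]-m[0]),np.arctan2(*(m[0]-m[2])[[1,0]]))
E
```

```text
[[ 0.0518 -0.0114  0.081 ]
 [ 0.0518  0.0102  0.081 ]
 [ 0.0554 -0.0006  0.081 ]
 [ 0.0115 -0.0099  0.081 ]
 [ 0.0115  0.0099  0.081 ]]
lip end [[ 0.0493 -0.0005  0.113 ]] rib near/far end top [[ 0.0305 -0.0007  0.041 ]
 [-0.0359 -0.0007  0.041 ]]
mat [[ 0.3939 -0.1507  0.005 ]
 [ 0.4669 -0.1751  0.005 ]
 [ 0.3462 -0.2914  0.005 ]] [ 0.4066 -0.2333  0.005 ] 0.07706397905179016 0.14857137321951566 1.2444010832049077
```

{"api": "move_arm", "payload": {
  "deltas": [
    {"x": 48, "y": -13.5, "z": -10, "spin": 0, "grip": 10},
    {"x": 48, "y": -13.5, "z": -10, "spin": 0, "grip": 10},
    {"x": 48, "y": -13.5, "z": -10, "spin": 0, "grip": 10},
    {"x": 48, "y": -13.5, "z": -10, "spin": 0, "grip": 10},
    {"x": 48, "y": -13.5, "z": -10, "spin": -0.16, "grip": 10}
  ]
}}

```text
time: 5.08
tcp_pos: [0.4165, 0.0255, 0.326]
tool_rot: [-3.138, 0.0, 1.461]
force: [0.5, -0.7, -1.8]
grip_width: 0.197
```

{"api": "move_arm", "payload": {
  "deltas": [
    {"x": 6, "y": 50, "z": 0, "spin": 0, "grip": 10},
    {"x": 6, "y": 50, "z": 0, "spin": 0, "grip": 10},
    {"x": 6, "y": 50, "z": 0, "spin": 0, "grip": 10},
    {"x": 0, "y": 0, "z": 0, "spin": 0, "grip": 10},
    {"x": 0, "y": 0, "z": 0, "spin": 0, "grip": 10}
  ]
}}

```text
time: 5.7
tcp_pos: [0.5675, 0.025, 0.3254]
tool_rot: [-3.138, 0.0, 1.458]
force: [-0.5, 0.3, -2.3]
grip_width: 0.196
```

```bash
python3 - <<'E'
from h import *
s=readout.state();print(s["tcp_pos"],s["tool_rot"],s["force"],s["time"])
im=read_camera("wrist");cv2.imwrite("pics/w5.png",im[:,:,::-1])
E
```

```text
[0.56751186 0.02496554 0.32540515] [-3.13782938e+00  2.70014784e-04  1.45780085e+00] [-0.47928468  0.33800719 -2.26342018] 5.7
```

View pics/w5.png

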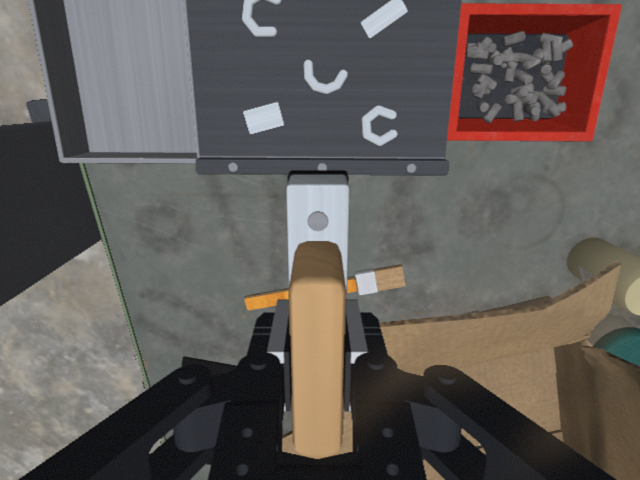

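{"api": "move_arm", "payload": {
  "deltas": [
    {"x": 50, "y": 10, "z": -10, "spin": 0, "grip": 10},
    {"x": 30, "y": 0, "z": -10, "spin": 0, "grip": 10},
    {"x": 0, "y": 0, "z": 0, "spin": 0, "grip": 10},
    {"x": 0, "y": 0, "z": 0, "spin": 0, "grip": 10}
  ]
}}

```text
time: 6.25
tcp_pos: [0.5866, 0.1028, 0.3471]
tool_rot: [-3.141, 0.0, 1.458]
force: [-0.0, 0.4, -2.6]
grip_width: 0.204
```

```bash
python3 - <<'E'
from h import *
s=readout.state();print(s["tcp_pos"],s["tool_rot"],s["force"],s["time"])
im=read_camera("wrist");cv2.imwrite("pics/w6.png",im[:,:,::-1])
E
```

```text
[0.5865653  0.10278855 0.34708552] [-3.14090788e+00  4.23447392e-04  1.45783774e+00] [-0.0457845   0.4225501  -2.60698083] 6.25
```

View pics/w6.png

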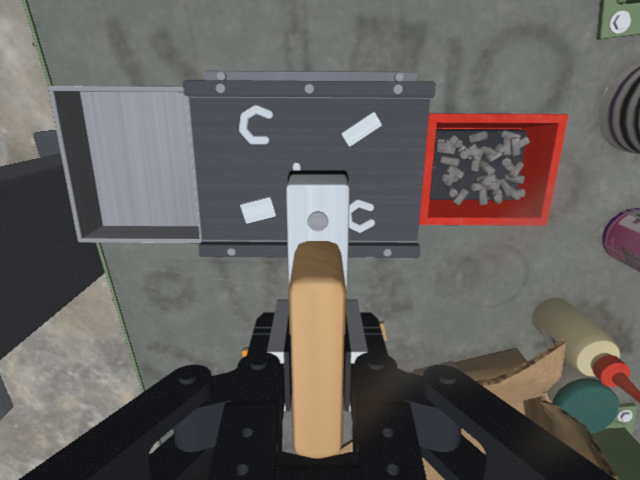

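The wrist view shows both rails: far rail outer edge from (184,82) to (434,82), near rail outer edge from (201,257) to (418,256). The channel runs parallel to the image rows. I'll compute the bed centre and axis.

```bash
python3 - <<'E'
from h import *
np.set_printoptions(precision=4,suppress=True)
s=readout.state();pose=(s["tcp_pos"],s["tool_rot"])
im=cv2.imread("pics/w6.png");crop(im[:,:,::-1],170,60,450,280,2.8,"pics/c6.png")
w=ray("wrist",[[184,81],[434,81],[418,257],[201,258]],.072,pose)[:,:2]
print(w,w.mean(0),[np.linalg.norm(w[i]-w[(i+1)%4]) for i in range(4)])
for i,j in((0,1),(3,2)):
    d=w[j]-w[i];print(np.arctan2(d[1],d[0]))
t=ray("wrist",[[51,88],[186,87],[200,240],[80,241]],.045,pose)[:,:2];print("tray",t.mean(0),[np.linalg.norm(t[i]-t[(i+1)%4]) for i in range(4)])
c=ray("wrist",[[255,125],[361,128],[258,210],[362,216],[297,170],[379,128],[372,216]],.067,pose)[:,:2]
C=np.array([.582,.1255]);sv=np.array([-.9936,.1128]);n=np.array([.1128,.9936])
print("chips (along,lateral)",np.c_[(c-C)@sv,(c-C)@n])
E
```

```text
[[0.4926 0.2078]
 [0.6877 0.1855]
 [0.6701 0.0379]
 [0.4753 0.0592]] [0.5814 0.1226] [np.float64(0.19632451590750827), np.float64(0.14870197765917478), np.float64(0.195959261553102), np.float64(0.1496393951038566)]
-0.11370805601370557
-0.10891766323572938
tray [0.4198 0.1423] [np.float64(0.11494994631918488), np.float64(0.13798227689181153), np.float64(0.11528244550444675), np.float64(0.13818597769251162)]
chips (along,lateral) [[ 0.0447  0.0379]
 [-0.0426  0.0355]
 [ 0.0457 -0.0345]
 [-0.0461 -0.04  ]
 [ 0.0108  0.0008]
 [-0.0575  0.0355]
 [-0.0549 -0.04  ]]
```

View pics/c6.png

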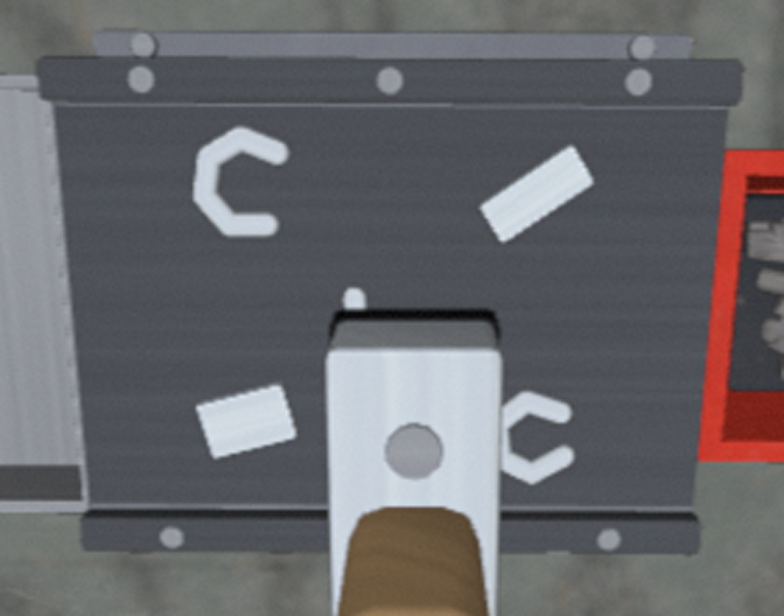

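{"api": "move_arm", "payload": {
  "deltas": [
    {"x": 11, "y": 40, "z": 0, "spin": 0, "grip": 10},
    {"x": 11.5, "y": 38.5, "z": 0, "spin": 0, "grip": 10},
    {"x": 0, "y": 0, "z": 50, "spin": 0, "grip": 10},
    {"x": 0, "y": 0, "z": 50, "spin": 0, "grip": 10},
    {"x": 0, "y": 0, "z": 35, "spin": 0, "grip": 10}
  ]
}}

```text
time: 6.92
tcp_pos: [0.6669, 0.1155, 0.2096]
tool_rot: [-3.139, 0.001, 1.457]
force: [0.2, -0.3, -1.9]
grip_width: 0.199
```

{"api": "move_arm", "payload": {
  "deltas": [
    {"x": 0, "y": 0, "z": 0, "spin": 0, "grip": 10},
    {"x": 0, "y": 0, "z": 0, "spin": 0, "grip": 10}
  ]
}}

```text
time: 7.18
tcp_pos: [0.6684, 0.1163, 0.2142]
tool_rot: [3.139, -0.0, 1.457]
force: [-0.5, -0.3, -0.9]
grip_width: 0.198
```

```bash
python3 - <<'E'
from h import *
s=readout.state();print(s["tcp_pos"],s["tool_rot"],s["force"],s["time"],s["joint_positions"].round(2))
im=read_camera("wrist");cv2.imwrite("pics/w7.png",im[:,:,::-1])
im=read_camera("side");crop(im,130,220,350,400,3.6,"pics/s7.png")
E
```

```text
[0.6684198  0.11630697 0.21420683] [ 3.13949296e+00 -4.27197111e-04  1.45712977e+00] [-0.5083455  -0.30382797 -0.92556451] 7.175 [ 0.1   0.67  1.36 -0.    1.1   0.22]
```

View pics/w7.png

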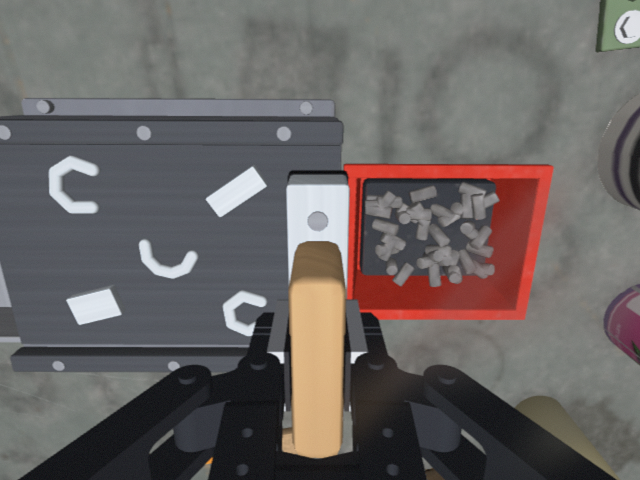

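View pics/s7.png

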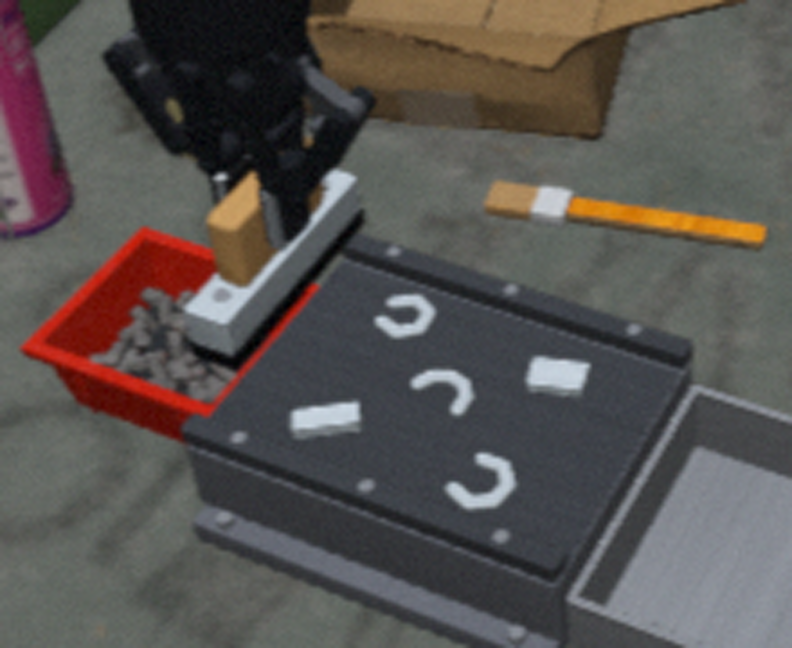

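```bash
python3 - <<'E'
from h import *
im=cv2.imread("pics/w7.png");crop(im[:,:,::-1],180,90,360,230,4,"pics/c7.png");crop(im[:,:,::-1],10,320,270,380,3,"pics/c7b.png")
E
```

```text
(no output)
```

View pics/c7.png

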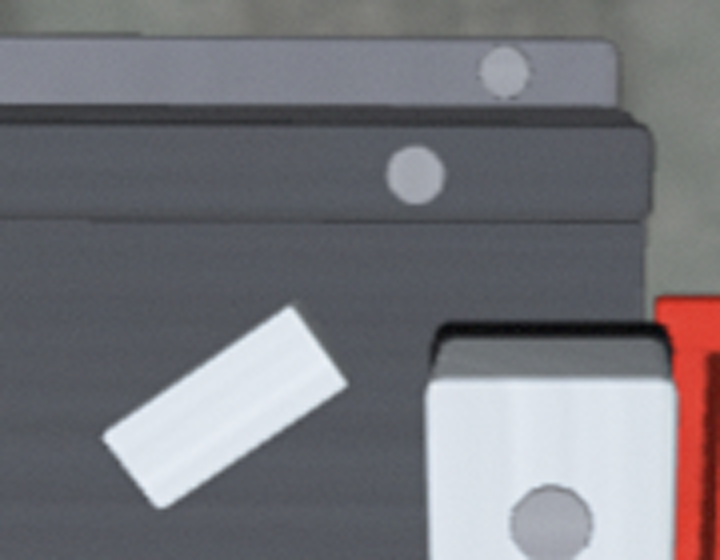

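View pics/c7b.png

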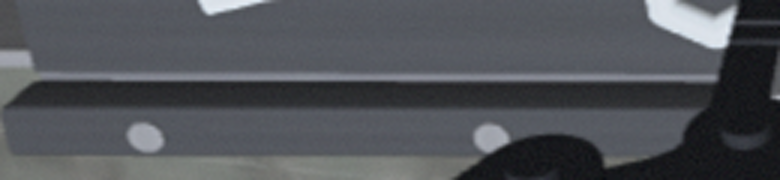

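```bash
python3 - <<'E'
from h import *
np.set_printoptions(precision=4,suppress=True)
Z=(np.zeros(3),np.zeros(3)); zt=.2142
f=lambda uv,z:print(ray("wrist",[uv],zt-z,Z)[0])
f((300,121.2),.072);f((300,144.8),.072);f((60,121.2),.072);f((60,144.8),.072)
f((150,355.6),.072);f((150,370.7),.072);f((150,345.7),.060)
print("scraper lip end");print(ray("wrist",[(318,171),(318,175)],.113,Z), ray("wrist",[(318,184.5)],.081,Z))
print("bed end");f((340,165),.060);f((341,135),.072)
E
```

```text
[ 0.0712 -0.0094  0.1422]
[ 0.0597 -0.0096  0.1422]
[ 0.0712 -0.1288  0.1422]
[ 0.0597 -0.1311  0.1422]
[-0.0656 -0.1021  0.1422]
[-0.0765 -0.1035  0.1422]
[-0.0667 -0.1068  0.1542]
scraper lip end
[[ 0.0515 -0.0005  0.113 ]
 [ 0.0497 -0.0005  0.113 ]] [[ 0.052  -0.0007  0.081 ]]
bed end
[0.0475 0.0116 0.1542]
[0.0645 0.0111 0.1422]
```

The scraper is centred in the channel to about 0.5 mm: rail inner edges sit at tool x +59.7 and −66.1, and the scraper centre is at −2.7. Rails are parallel to the tool, and the block sits behind all the chips. Lowering.

{"api": "move_arm", "payload": {
  "deltas": [
    {"x": 0, "y": 0, "z": 15, "spin": 0, "grip": 10},
    {"x": 0, "y": 0, "z": 15, "spin": 0, "grip": 10},
    {"x": 0, "y": 0, "z": 7, "spin": 0, "grip": 10},
    {"x": 0, "y": 0, "z": 0, "spin": 0, "grip": 10},
    {"x": 0, "y": 0, "z": 0, "spin": 0, "grip": 10}
  ]
}}

```text
time: 7.9
tcp_pos: [0.668, 0.1168, 0.1757]
tool_rot: [3.141, -0.0, 1.458]
force: [0.1, 1.0, -1.6]
grip_width: 0.199
```

{"api": "move_arm", "payload": {
  "deltas": [
    {"x": 0, "y": 0, "z": 1.5, "spin": 0, "grip": 10},
    {"x": 0, "y": 0, "z": 0, "spin": 0, "grip": 10}
  ]
}}

```text
time: 8.15
tcp_pos: [0.6678, 0.1168, 0.174]
tool_rot: [3.141, -0.0, 1.458]
force: [-0.3, 0.1, -2.1]
grip_width: 0.199
```

```bash
python3 - <<'E'
from h import *
s=readout.state();print(s["tcp_pos"],s["tool_rot"],s["force"],s["time"])
im=read_camera("side");crop(im,130,220,350,400,3.6,"pics/s8.png")
E
```

```text
[0.66782924 0.11682341 0.17400588] [ 3.14142262e+00 -3.12802315e-05  1.45782407e+00] [-0.31082436  0.09558139 -2.0932698 ] 8.15
```

View pics/s8.png

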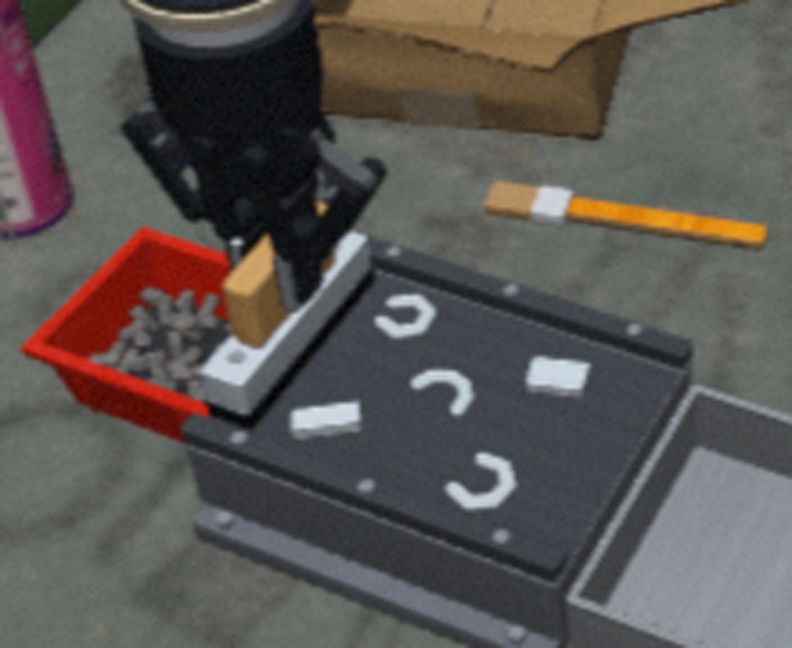

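{"api": "move_arm", "payload": {
  "deltas": [
    {"x": 0, "y": -6, "z": 0, "spin": 0, "grip": 10},
    {"x": 0, "y": -8, "z": 0, "spin": 0, "grip": 10},
    {"x": 0, "y": -10, "z": 0, "spin": 0, "grip": 10},
    {"x": 0, "y": -10, "z": 0, "spin": 0, "grip": 10},
    {"x": 0, "y": -10, "z": 0, "spin": 0, "grip": 10}
  ]
}}

```text
time: 8.82
tcp_pos: [0.6233, 0.1219, 0.174]
tool_rot: [3.142, 0.0, 1.458]
force: [0.7, -0.2, -2.4]
grip_width: 0.196
```

{"api": "move_arm", "payload": {
  "deltas": [
    {"x": 0, "y": -10, "z": 0, "spin": 0, "grip": 10},
    {"x": 0, "y": -10, "z": 0, "spin": 0, "grip": 10},
    {"x": 0, "y": -10, "z": 0, "spin": 0, "grip": 10},
    {"x": 0, "y": -10, "z": 0, "spin": 0, "grip": 10},
    {"x": 0, "y": -10, "z": 0, "spin": 0, "grip": 10}
  ]
}}

```text
time: 9.45
tcp_pos: [0.5738, 0.1275, 0.1739]
tool_rot: [3.141, -0.0, 1.458]
force: [0.3, -0.4, -1.1]
grip_width: 0.202
```

```bash
python3 - <<'E'
from h import *
s=readout.state();print(s["tcp_pos"],s["tool_rot"],s["force"],s["time"])
im=read_camera("wrist");cv2.imwrite("pics/w9.png",im[:,:,::-1])
im=read_camera("side");crop(im,180,220,400,400,3.6,"pics/s9.png")
E
```

```text
[0.57378213 0.1274645  0.17393186] [ 3.14147217e+00 -8.77061236e-06  1.45777374e+00] [ 0.29413522 -0.3823258  -1.11601775] 9.45
```

View pics/s9.png

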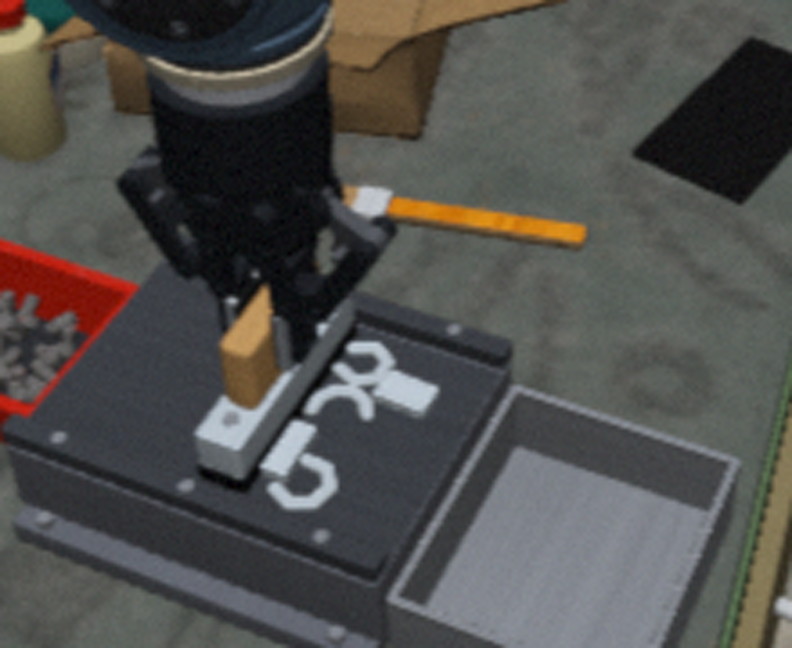

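View pics/w9.png

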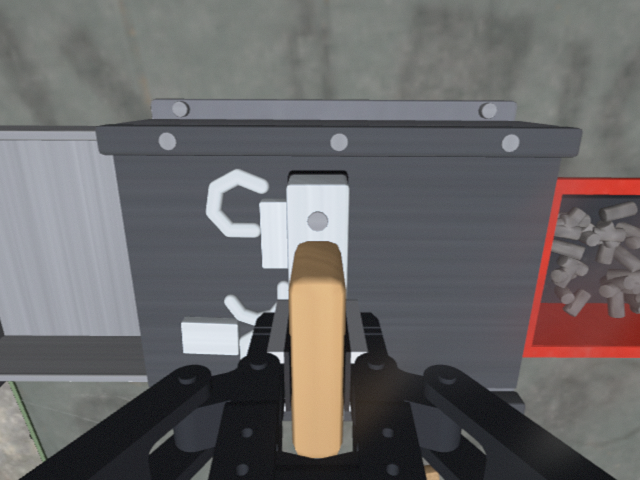

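All five chips are ahead of the scraper, with no contact force. Continuing.

{"api": "move_arm", "payload": {
  "deltas": [
    {"x": 0, "y": -10, "z": 0, "spin": 0, "grip": 10},
    {"x": 0, "y": -10, "z": 0, "spin": 0, "grip": 10},
    {"x": 0, "y": -10, "z": 0, "spin": 0, "grip": 10},
    {"x": 0, "y": -10, "z": 0, "spin": 0, "grip": 10},
    {"x": 0, "y": -10, "z": 0, "spin": 0, "grip": 10}
  ]
}}

```text
time: 10.18
tcp_pos: [0.524, 0.1331, 0.1739]
tool_rot: [-3.142, 0.0, 1.458]
force: [0.6, 0.0, -2.7]
grip_width: 0.199
```

```bash
python3 - <<'E'
from h import *
s=readout.state();print(s["tcp_pos"],s["tool_rot"],s["force"],s["time"])
im=read_camera("wrist");cv2.imwrite("pics/w10.png",im[:,:,::-1])
im=read_camera("side");crop(im,180,220,400,400,3.6,"pics/s10.png")
E
```

```text
[0.5240055  0.13313905 0.17390698] [-3.14156424e+00  4.18087552e-06  1.45783461e+00] [ 0.55512505  0.0041175  -2.6602123 ] 10.175
```

View pics/s10.png

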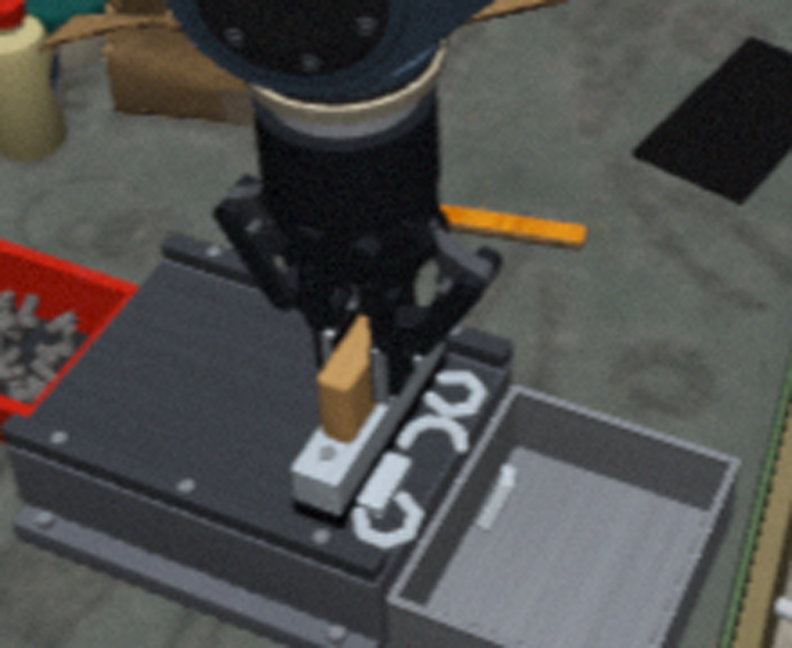

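View pics/w10.png

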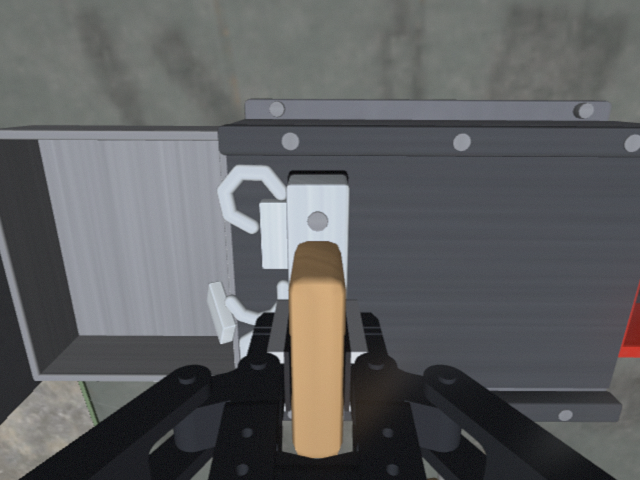

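{"api": "move_arm", "payload": {
  "deltas": [
    {"x": 0, "y": -12, "z": 0, "spin": 0, "grip": 10},
    {"x": 0, "y": -14, "z": 0, "spin": 0, "grip": 10},
    {"x": 0, "y": -14, "z": 0, "spin": 0, "grip": 10},
    {"x": 0, "y": -12, "z": 0, "spin": 0, "grip": 10},
    {"x": 0, "y": 0, "z": 0, "spin": 0, "grip": 10}
  ]
}}

```text
time: 10.9
tcp_pos: [0.4723, 0.1391, 0.174]
tool_rot: [-3.141, 0.0, 1.458]
force: [-0.5, -0.5, -2.5]
grip_width: 0.203
```

```bash
python3 - <<'E'
from h import *
s=readout.state();print(s["tcp_pos"],s["tool_rot"],s["force"],s["time"])
im=read_camera("wrist");cv2.imwrite("pics/w11.png",im[:,:,::-1])
im=read_camera("side");crop(im,180,220,400,400,3.6,"pics/s11.png")
E
```

```text
[0.47230413 0.1390627  0.17398859] [-3.14131600e+00  4.88047102e-05  1.45821094e+00] [-0.54347076 -0.46623364 -2.49796967] 10.9
```

View pics/s11.png

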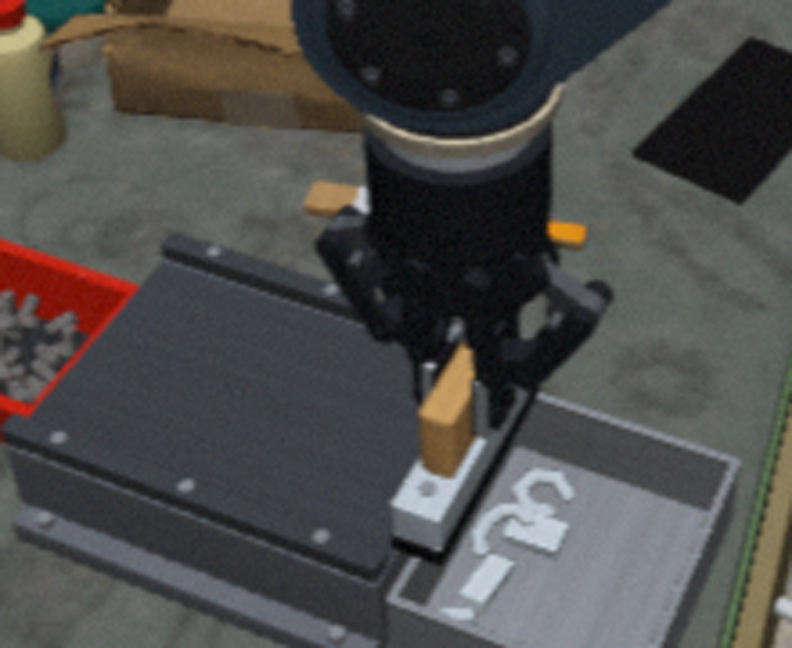

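View pics/w11.png

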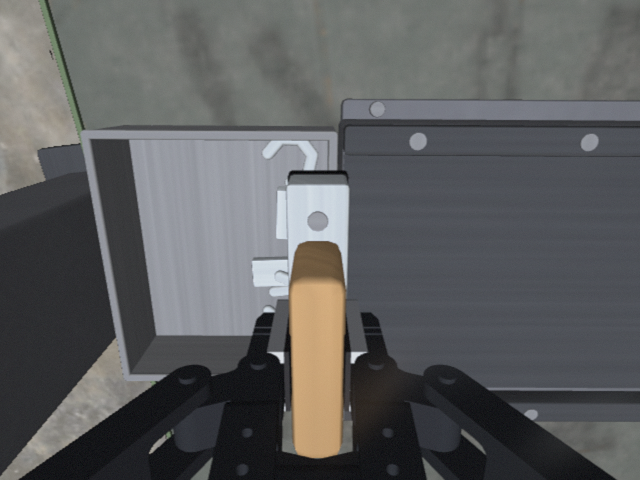

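All five chips appear in the tray. I'll lift clear and check for any leaning over the rim.

{"api": "move_arm", "payload": {
  "deltas": [
    {"x": 0, "y": 0, "z": -25, "spin": 0, "grip": 10},
    {"x": 0, "y": 0, "z": -50, "spin": 0, "grip": 10},
    {"x": 0, "y": 0, "z": -50, "spin": 0, "grip": 10},
    {"x": -40, "y": 5, "z": -20, "spin": 0, "grip": 10},
    {"x": -40, "y": 5, "z": 0, "spin": 0, "grip": 10}
  ]
}}

```text
time: 11.62
tcp_pos: [0.4748, 0.0574, 0.3208]
tool_rot: [3.138, -0.0, 1.459]
force: [0.7, -0.1, -2.6]
grip_width: 0.202
```

{"api": "move_arm", "payload": {
  "deltas": [
    {"x": -30, "y": 5, "z": 0, "spin": 0, "grip": 10},
    {"x": 0, "y": 0, "z": 0, "spin": 0, "grip": 10},
    {"x": 0, "y": 0, "z": 0, "spin": 0, "grip": 10}
  ]
}}

```text
time: 12.0
tcp_pos: [0.4757, 0.0281, 0.3189]
tool_rot: [3.142, -0.0, 1.457]
force: [0.2, 0.8, -2.0]
grip_width: 0.196
```

```bash
python3 - <<'E'
from h import *
s=readout.state();print(s["tcp_pos"],s["tool_rot"],s["force"],s["time"])
im=read_camera("wrist");cv2.imwrite("pics/w12.png",im[:,:,::-1])
im=read_camera("side");crop(im,260,300,410,420,5,"pics/s12.png")
E
```

```text
[0.47574478 0.0281141  0.3188832 ] [ 3.14156727e+00 -2.20625367e-04  1.45743742e+00] [ 0.16234127  0.79529314 -2.00268914] 12.0
```

View pics/s12.png

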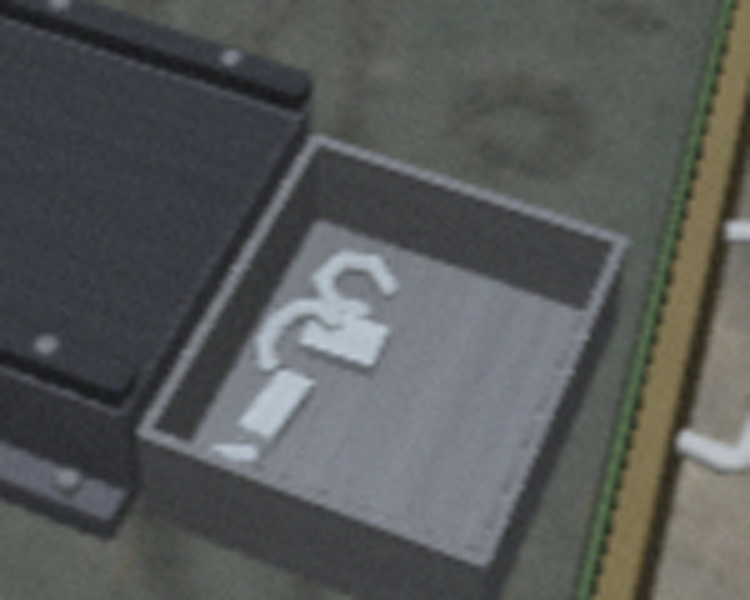

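View pics/w12.png

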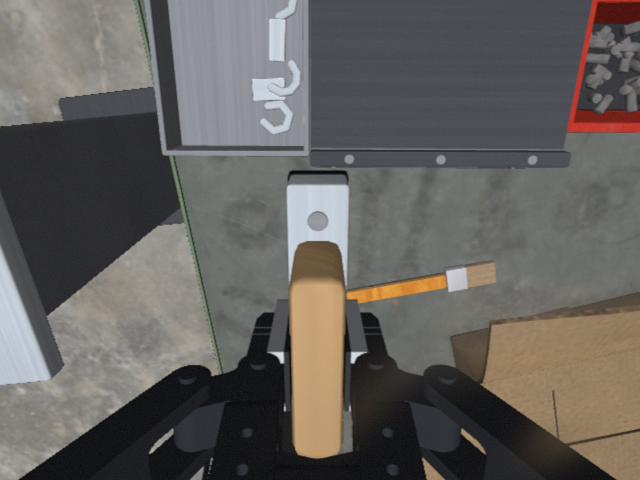

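All five chips lie flat in the tray (side view, (325,260)–(240,452) in the crop). The brush is unmoved. Next is the return to the mat.

{"api": "move_arm", "payload": {
  "deltas": [
    {"x": 0, "y": 0, "z": 0, "spin": 0.105, "grip": 10},
    {"x": 0, "y": 0, "z": 0, "spin": 0.102, "grip": 10},
    {"x": -45, "y": 2, "z": 0, "spin": 0, "grip": 10},
    {"x": -45, "y": 3, "z": 0, "spin": 0, "grip": 10},
    {"x": -45, "y": 3, "z": 0, "spin": 0, "grip": 10}
  ]
}}

```text
time: 12.72
tcp_pos: [0.4404, -0.1033, 0.3189]
tool_rot: [3.141, -0.0, 1.252]
force: [-0.6, 0.5, -2.8]
grip_width: 0.196
```

{"api": "move_arm", "payload": {
  "deltas": [
    {"x": -45, "y": 3, "z": 0, "spin": 0, "grip": 10},
    {"x": -45, "y": 3, "z": 10, "spin": 0, "grip": 10},
    {"x": -41, "y": 3, "z": 20, "spin": 0, "grip": 10},
    {"x": 0, "y": 0, "z": 0, "spin": 0, "grip": 10},
    {"x": 0, "y": 0, "z": 0, "spin": 0, "grip": 10}
  ]
}}

```text
time: 13.35
tcp_pos: [0.4084, -0.2293, 0.289]
tool_rot: [-3.142, -0.0, 1.251]
force: [0.2, 0.0, -2.2]
grip_width: 0.201
```

```bash
python3 - <<'E'
from h import *
s=readout.state();print(s["tcp_pos"],s["tool_rot"],s["force"],s["time"])
im=read_camera("wrist");cv2.imwrite("pics/w13.png",im[:,:,::-1])
E
```

```text
[ 0.40836995 -0.22931673  0.28902578] [-3.14153530e+00 -2.82599705e-04  1.25117773e+00] [ 0.18886032  0.04819653 -2.2024632 ] 13.35
```

View pics/w13.png

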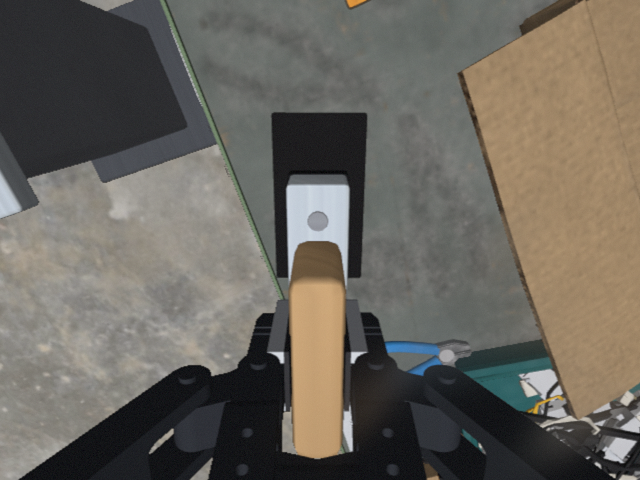

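The mat (272–367, 113–277) is parallel to the scraper and centred on it. Lowering.

{"api": "move_arm", "payload": {
  "deltas": [
    {"x": 0, "y": 0, "z": 45, "spin": 0, "grip": 10},
    {"x": 0, "y": 0, "z": 45, "spin": 0, "grip": 10},
    {"x": 0, "y": 0, "z": 40, "spin": 0, "grip": 10},
    {"x": 0, "y": 0, "z": 20, "spin": 0, "grip": 10},
    {"x": 0, "y": 0, "z": 10, "spin": 0, "grip": 10}
  ]
}}

```text
time: 14.02
tcp_pos: [0.4085, -0.2291, 0.1284]
tool_rot: [-3.141, -0.0, 1.252]
force: [0.5, -0.6, -1.3]
grip_width: 0.199
```

{"api": "move_arm", "payload": {
  "deltas": [
    {"x": 0, "y": 0, "z": 6, "spin": 0, "grip": 10},
    {"x": 0, "y": 0, "z": 3, "spin": 0, "grip": 10},
    {"x": 0, "y": 0, "z": 0, "spin": 0, "grip": 10},
    {"x": 0, "y": 0, "z": 0, "spin": 0, "grip": 10}
  ]
}}

```text
time: 14.52
tcp_pos: [0.4082, -0.2301, 0.1203]
tool_rot: [3.141, 0.0, 1.251]
force: [0.2, 1.0, -2.3]
grip_width: 0.2
```

{"api": "move_arm", "payload": {
  "deltas": [
    {"x": 0, "y": 0, "z": 1.5, "spin": 0, "grip": 10},
    {"x": 0, "y": 0, "z": 0.5, "spin": 0, "grip": 10},
    {"x": 0, "y": 0, "z": 0.4, "spin": 0, "grip": 10},
    {"x": 0, "y": 0, "z": 0, "spin": 0, "grip": 10}
  ]
}}

```text
time: 15.02
tcp_pos: [0.4081, -0.23, 0.1179]
tool_rot: [3.141, 0.0, 1.251]
force: [-1.8, 0.4, 4.3]
grip_width: 0.196
```

Contact with the mat confirmed: force went from −2.3 to +4.3 N at the same height as at pick-up. Releasing.

{"api": "move_arm", "payload": {
  "deltas": [
    {"x": 0, "y": 0, "z": 0, "spin": 0, "grip": 40},
    {"x": 0, "y": 0, "z": 0, "spin": 0, "grip": 85},
    {"x": 0, "y": 0, "z": 0, "spin": 0, "grip": 85},
    {"x": 0, "y": 0, "z": 0, "spin": 0, "grip": 85},
    {"x": 0, "y": 0, "z": 0, "spin": 0, "grip": 85}
  ]
}}

```text
time: 15.65
tcp_pos: [0.408, -0.2299, 0.1175]
tool_rot: [-3.142, -0.0, 1.251]
force: [-0.4, -0.3, -0.5]
grip_width: 0.994
```

{"api": "move_arm", "payload": {
  "deltas": [
    {"x": 0, "y": 0, "z": 0, "spin": 0, "grip": 85},
    {"x": 0, "y": 0, "z": -15, "spin": 0, "grip": 85},
    {"x": 0, "y": 0, "z": -30, "spin": 0, "grip": 85},
    {"x": 0, "y": 0, "z": -50, "spin": 0, "grip": 85},
    {"x": 0, "y": 0, "z": -50, "spin": 0, "grip": 85}
  ]
}}

```text
time: 16.27
tcp_pos: [0.4078, -0.2298, 0.265]
tool_rot: [3.141, 0.0, 1.251]
force: [0.1, -0.6, 0.6]
grip_width: 0.993
```

{"api": "move_arm", "payload": {
  "deltas": [
    {"x": 0, "y": 0, "z": -50, "spin": 0, "grip": 85},
    {"x": 0, "y": 0, "z": 0, "spin": 0, "grip": 85},
    {"x": 0, "y": 0, "z": 0, "spin": 0, "grip": 85}
  ]
}}

```text
time: 16.65
tcp_pos: [0.4076, -0.2296, 0.3124]
tool_rot: [-3.141, -0.0, 1.251]
force: [0.0, -0.1, 0.2]
grip_width: 0.99
```

```bash
python3 - <<'E'
from h import *
np.set_printoptions(precision=4,suppress=True)
s=readout.state();pose=(s["tcp_pos"],s["tool_rot"]);print(pose,s["force"],s["time"])
im=read_camera("wrist");cv2.imwrite("pics/w14.png",im[:,:,::-1])
sd=read_camera("side");cv2.imwrite("pics/s14f.png",sd[:,:,::-1]);crop(sd,210,180,450,420,2.5,"pics/s14.png")
E
```

```text
(array([ 0.4076, -0.2296,  0.3124]), array([-3.1414, -0.0001,  1.2508])) [ 0.0261 -0.1201  0.2018] 16.65
```

View pics/w14.png

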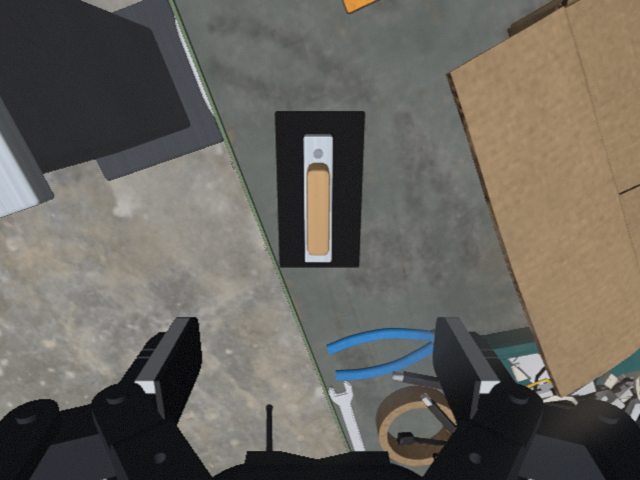

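View pics/s14.png

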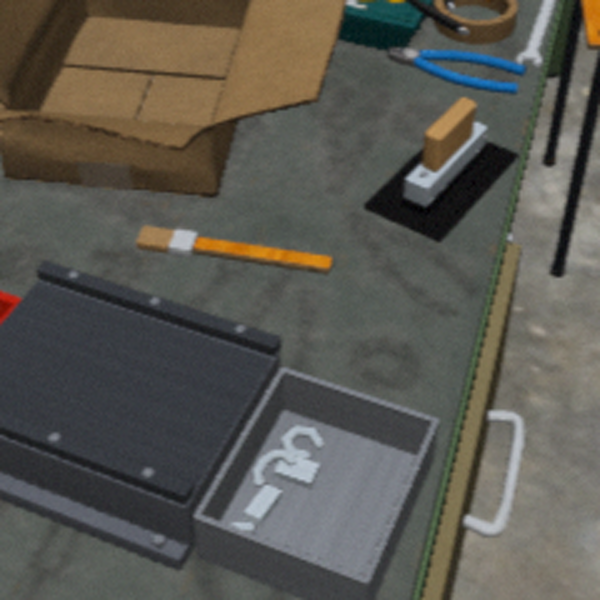

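The scraper stands centred on the mat, with the rib at (318,210) and the mat at 275–365 × 111–267. All five chips are in the tray. One numeric check before handing in.

```bash
python3 - <<'E'
from h import *
np.set_printoptions(precision=4,suppress=True)
s=readout.state();pose=(s["tcp_pos"],s["tool_rot"])
m=ray("wrist",[[275,111],[365,111],[358,267],[280,267]],.005,pose)[:,:2]
r=ray("wrist",[[318,164],[318,255]],.077,pose)[:,:2]
print(m.mean(0),r.mean(0),np.linalg.norm(m.mean(0)-r.mean(0)),np.linalg.norm(m[0]-m[1]),np.linalg.norm(m[0]-m[3]))
from cell import manip
print(manip.hand_in())
E
```

```text
[ 0.4074 -0.2334] [ 0.4069 -0.2301] 0.003376563176438365 0.07887131669870281 0.14826707185588037
the job is handed in; nothing more can be done
None
```

I picked the scraper off its mat, swept all five chips down the bed channel into the steel tray in one pass, and stood it back on its mat. The job is handed in at about 16.8 s; hand-in gives no verdict.

- **Chips:** the last side and wrist pictures show all five in the tray, below its rim. The third C is partly hidden behind the tray wall in the side view. I saw no gripper contact with a chip, though this was judged from the pictures only.
- **Scraper:** it measured about 3 mm from the mat's middle, upright and parallel to the mat by eye. The gripper is open and about 200 mm above where it let go.
- **Bystanders:** the cutters, spanner and brush look unmoved. I compared these by eye and did not re-measure them.
- **Disagreement:** the side and wrist cameras differed by about 3 mm on the bed and mat positions. I used mostly the wrist view for the bed and a mean of the views for the mat.
- **Refused calls:** my first three move calls were rejected because rows were missing fields. They moved nothing.

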